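# Clamp the tube in the yoke vise

### The arm

A 6-joint arm with a two-finger parallel gripper is mounted at the origin on the work surface. World frame = base frame: x ahead of the robot, y to its left, z up, the work surface at z = 0. Lengths are in mm, angles in rad, forces in N, time in s.
With the tool pointing down it reaches from about 325 to 925 mm from the base axis. Payload 3.1 kg.
Tool frame: the origin (TCP) lies at the very end of the fingers, on their centre line; the grasp point (between the pads) lies 19 mm behind it (robot.grip_point_offset is the z of the grasp point in the tool frame, in mm); z points along the fingers, y is the line along which they close (so a half turn about z gives the same grasp; the last joint's range is limited). The gripper opens to 85 mm and grips with 20 to 120 N. Pads are 22 mm wide; open, the fingers measure 114 mm over their backs; the gripper's body (76 mm by 85 mm) begins 54 mm behind the grasp point. The pads swing forward as they close: fully open they stand 13 mm farther back than shut.
Start: joints at [-1.348, 0.217, 1.613, -0, 1.311, -0.112], TCP at [205.384, -590.302, 231.3] pointing down, gripper open.
Joint ranges: [-2.75, 2.75], [-0.78, 2.1], [0.31, 2.55], [-1.13, 4.27], [0.13, 2.63], [-2.58, 2.58]. Speed limits (rad/s): [2.79, 2.79, 3.14, 3.14, 3.14, 3.14].

### API

Orientations are given as a unit quaternion [x, y, z, w].
In Python, from rig import robot gives the robot as it stands.
- The arm moves only by the shell command python3 -m creep 'ROWS'. ROWS is JSON, a list of rows, each a list of 5 numbers: the shift along the tool's x, y, z in mm, then the turn about the tool's z in rad, then the finger opening in mm, from 0 to 85.4. In form: [[x, y, z, turn, fingers], ...]. A call has 1 to 12 rows; each row shifts and turns the commanded pose from where the row before left it, along the tool's axes as they then stand; what a row does not reach is not made up. A row lasts 1/12 s, in which the tool goes at most 41.7 mm and 7.16 degrees, less where a joint would pass 70% of its speed; a pose out of reach is approached as far as the arm can. A call with a gripper value outside its range is refused whole. The fingers move at their own pace and stop on an object; the grip force is fixed at half the most. Time passes only in rows, so rows that do not move let the fingers close. It gives the time, the measured TCP pose, the force, the opening and the grip force at its end, in the units of the state.
- robot.sense(): the state, without advancing time (a new reading comes with each control period).
- robot.snapshot(name): name is "scene" or "side" or "wrist"; returns (picture, depth): 400x640x3 uint8, red, green, blue; 400x640 float32, mm along the optical axis (not along the pixel's ray), 0 where there is no reading.
- robot.camera_params(name): a dict with "fx", "fy", "cx", "cy" (pixels), "T" (4x4, takes a point from camera to world coordinates). Camera axes: x right, y down, z forward; pixel columns grow to the right and rows downward; lengths in mm; the calibration is good to about 2 mm. A picture is of the moment at which its call begins: read the wrist's pose just before it. camera_params takes no time and is no camera call; for the wrist camera it gives the pose at the moment of the call.
- robot.finish_job(): hands the job in; it is judged then, once.
The state is a dict: "time": time; "joint_pos": joint angles; "joint_velocities": joint speeds; "tau": joint torques, N m; "position": TCP position; "ee_rot": TCP orientation; "contact_force": force on the tool from outside, world axes, zero at the start; "ft_torque": the same for the moment, N m; "grip_width": finger opening in mm; "grip_force": force on a finger pad.
Only numpy, scipy, OpenCV 4.12 (cv2) and the standard library are available. Lean on these libraries where they do the work, as an engineer would, in place of code of your own. Each camera call takes 0.05 s, during which the arm holds its last target. There are 200 camera calls.

### The job

Clamp the steel tube that is lying in the yoke vise: first swing the folded crank handle fully out to its upright working position, then crank clockwise (seen from above) until the jaw holds the tube firmly hand-tight. Do not overtighten, or the jaw's teeth mark the tube; leave the handle standing out and do not knock the other things on the bench about.

Things in the scene. Friction and masses are not known exactly. Their poses are not given: they have to be found in the camera images.
- vise: the grey cast yoke vise bolted to the bench; origin in the middle of its base on the bench top, z up, y along the tube. Base 150 x 100 mm; an upright yoke (118 mm wide along x, 34 mm along y) stands over the tube, bridge 174 mm, nut boss 184 mm high. Fixed. The V insert under the tube is packed up 0 to 6 mm, differently each time: where the jaw meets the tube must be felt
- tube: the plain steel tube to be clamped, 42.4 mm outside diameter, 380 mm long, lying level in the lower V of the vise; origin at its centre, y along it. Loose, about 1.6 kg
- jaw: upper V jaw, 72 mm wide, hanging on the vertical screw inside the yoke; origin in the middle of its top face, z up. It starts 10 to 26 mm clear of the tube and goes straight down with the crank. On the tube, the force at the moving grip rises 1 N per 22 N at the jaw: firmly hand-tight is 7 to 11 N in all at the grip, above 13 N marks the tube; from touch to too tight is a few hundredths of a turn
- crank (a joint): angle of the crank about the vertical screw, rad; grows when turned clockwise seen from above, which brings jaw, screw, crank and handle down 20 mm per turn. Turning it freely takes a steady 2 to 3 N at the grip. Standing still, that friction can leave up to 3 N either way at the grip, so the load shows best while the crank is moving. Let go, the screw holds 60 to 80 N at the jaw by itself
- screw_head (a point): centre of the flat top of the crank's hub, on the vertical screw axis, about 0.22 to 0.24 m above the bench at the start. The crank arm (steel bar 22 mm wide, 10 mm thick) runs out from it; its top face is level with this point, its hub's underside 24 to 34 mm above the vise's boss at the start and at least 7 mm above it when clamped
- fold_hinge (a point): centre of the hinge pin of the folding handle, at the outer end of the crank arm, 70 mm from the screw axis and 14 mm above the arm's top face, in a clevis 23 mm wide; x points outward from the screw axis, y along the hinge pin, z up
- handle (a joint): fold angle of the handle at that hinge, rad: 0 folded flat over the arm with its tip above the hub, grows as the tip is lifted up and outward, 1.571 upright against its stop (the working position). A stiff friction hinge that stays where it is left; lifting the grip takes 3 to 5 N at its middle; there is no latch, a pull of 2 to 3 N towards the screw folds it in again. It starts at 0 to 0.25
- grip_centre (a point): middle of the black plastic grip, 47 mm from the hinge pin along the handle. The grip is a round sleeve, 22 mm in diameter, from 14 mm to 80 mm from the pin, and spins freely on its spindle. Folded, it lies 3 mm above the arm and as wide as it, with nothing on either side
- grip_tip (a point): end of the grip, on its axis, 80 mm from the hinge pin
- flat_file: bystander: flat file with a smooth black handle, 350 mm long, lying in front of the vise; origin at its underside. Leave alone
- round_file: bystander: half-round file with a ribbed black handle, 350 mm long, lying in front of the flat file; origin at its underside. Leave alone
- hammer: bystander: hammer with wooden handle, 280 mm long, lying behind the vise; origin at its underside. Leave alone
- square: bystander: engineer's square, 100 x 150 mm, 16 mm high, lying flat to the right; origin at its underside. Leave alone
- steel_flat: bystander: steel flat 180 x 30 x 8 mm, lying under the tube's left part; origin at its underside. Leave alone
- wire_brush: bystander: brush with wooden handle, 220 mm long, lying to the left; origin at its underside. Leave alone
- oil_can: bystander: grey plastic oil bottle, 54 mm diameter, 125 mm high, standing behind to the right; origin at its underside. Leave alone
- offcut: bystander: short tube offcut, 42 mm diameter, 45 mm high, standing near the tube's right part; origin at its underside. Leave alone

How it is judged:
By the outcome, as a careful person would: the job done as asked, in the order asked, and still so for the second after the job is handed in, with the robot touching nothing.
It also fails if it takes over 72 s, if anything falls off the work surface, if the arm or the gripper's body presses on something with over 40 N, if the wrist force passes 120 N, or if a joint passes its speed limit or range.

## Working session

There is one attempt and no reset: what is moved stays moved. The work goes in short steps, Python scripts to look and compute and a shell command to move; the robot and the scene stay as the last step left them, time stands still between calls to the robot, and variables do not carry over. Pictures are saved under pics/ and viewed, at most 10 in all, crops included, and the job is handed in when it is done.

```bash
ls; mkdir -p pics; cat > h.py <<'E'
import numpy as np, cv2
from rig import robot
from scipy.spatial.transform import Rotation as R
def snap(n,f=None):
    P=robot.camera_params(n); im,d=robot.snapshot(n)
    if f: cv2.imwrite('pics/'+f,im[:,:,::-1]); np.savez('pics/'+f[:-4]+'.npz',im=im,d=d,**{k:np.array(v) for k,v in P.items()})
    return im,d,P
def pts(d,P):
    v,u=np.mgrid[:d.shape[0],:d.shape[1]]
    c=np.stack([(u-P['cx'])/P['fx']*d,(v-P['cy'])/P['fy']*d,d,np.ones_like(d)],-1)
    return (c@np.array(P['T']).T)[...,:3]
E
python3 - <<'E'
from h import *
s=robot.sense(); print(s)
for n in('scene','side'):
    im,d,P=snap(n,n+'1.png'); print(n,np.round(P['T'],3).tolist(),P['fx'],(d>0).mean())
E
```

```text
pics
{'time': 0.0, 'joint_pos': array([-1.34819087e+00,  2.17772672e-01,  1.61494608e+00,  1.67852711e-05,
        1.31130340e+00, -1.12205787e-01]), 'joint_velocities': array([-0.00093138, -0.00151254,  0.00068801, -0.00034873, -0.00023834,
       -0.00149185]), 'tau': array([-2.06758588e-03, -3.96845698e+01, -3.03857839e+01, -1.55348889e-04,
        9.67169733e-03,  4.24232255e-06]), 'position': array([ 205.20843587, -589.47857736,  229.95055686]), 'ee_rot': array([ 9.86020006e-01,  1.66622546e-01, -5.89231955e-05, -1.21334580e-03]), 'contact_force': array([ 0.87587931, -0.45642116,  0.37196876]), 'ft_torque': array([ 0.01471345,  0.00900919, -0.00782401]), 'grip_force': 0.0, 'grip_width': 85.39793286064851}
scene [[0.779, 0.4, -0.482, 1129.677], [0.627, -0.471, 0.621, -668.205], [0.021, -0.786, -0.618, 880.447], [0.0, 0.0, 0.0, 1.0]] 491.11289788521213 0.9781875
side [[-0.998, -0.051, 0.028, 532.637], [-0.055, 0.657, -0.752, 1060.11], [0.02, -0.752, -0.659, 1034.047], [0.0, 0.0, 0.0, 1.0]] 464.269885955132 0.9961015625
```

View pics/scene1.png

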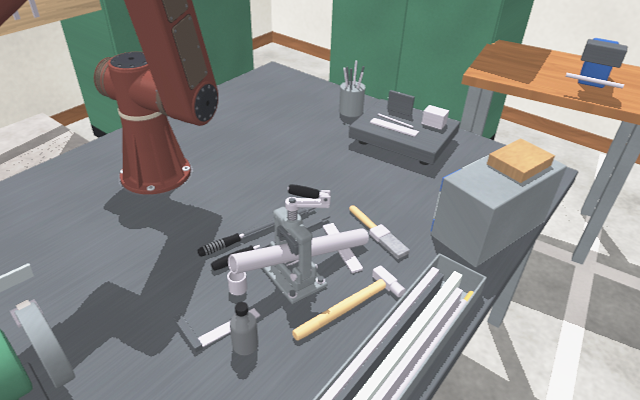

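View pics/side1.png

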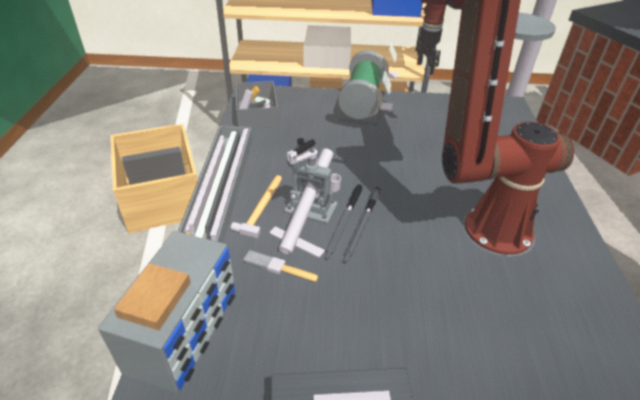

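Scene view: the black grip is at about (303,191), the clevis at (326,198) and the hub at (293,204). Side view: the grip is at (304,147), the arm at (300,156). Next I segment by height and colour.

```bash
python3 - <<'E'
from h import *
for n,(u0,u1,v0,v1) in {'scene':(270,345,175,240),'side':(275,345,130,215)}.items():
    f=np.load(f'pics/{n}1.npz'); P={k:f[k] for k in('fx','fy','cx','cy','T')}
    X=pts(f['d'],P)[v0:v1,u0:u1]; im=f['im'][v0:v1,u0:u1].astype(int)
    hi=(f['d'][v0:v1,u0:u1]>0)&(X[...,2]>195)&(X[...,2]<330)
    dark=hi&(im.max(-1)<75); lt=hi&(im.max(-1)>110)
    for nm,m in(('dark',dark),('light',lt)):
        p=X[m]; 
        if len(p)<5: print(n,nm,len(p)); continue
        c=p.mean(0); w,V=np.linalg.eigh(np.cov((p-c).T))
        t=(p-c)@V[:,2]
        print(n,nm,len(p),c.round(1),V[:,2].round(3),t.min().round(1),t.max().round(1),'zpct',np.percentile(p[:,2],[2,25,50,75,98]).round(1), 'ends',(c+V[:,2]*t.min()).round(1),(c+V[:,2]*t.max()).round(1))
    # tube: light, z 60..130
    im2=cv2.resize(f['im'][v0-15:v1+15,u0-15:u1+15,::-1],None,fx=6,fy=5 if n=='scene' else 5,interpolation=cv2.INTER_CUBIC); cv2.imwrite(f'pics/{n}c.png',im2); print(im2.shape)
    A=pts(f['d'],P); I=f['im'].astype(int)
    b=(A[...,2]>150)&(A[...,2]<400)&(A[...,0]>350)&(A[...,0]<750)&(abs(A[...,1])<300)
    for z0,z1 in((160,180),(180,195),(195,215),(215,230),(230,245),(245,300)):
        q=A[b&(A[...,2]>z0)&(A[...,2]<z1)]
        if len(q): print(z0,len(q),q.mean(0).round(1),q.min(0).round(1),q.max(0).round(1))
E
```

```text
scene dark 284 [617.8 -42.7 261.8] [-0.767 -0.603  0.218] -32.2 31.2 zpct [248.4 257.4 262.  266.9 273. ] ends [642.4 -23.3 254.8] [593.8 -61.5 268.5]
scene light 598 [625.1 -35.3 231.7] [-0.734 -0.614 -0.288] -50.0 50.8 zpct [199.4 226.3 231.3 234.9 254.3] ends [661.8  -4.6 246.1] [587.8 -66.5 217.1]
(475, 630, 3)
160 518 [607.2 -62.  172.1] [539.9 -84.5 160. ] [655.9 -24.9 179.9]
180 149 [600.8 -58.4 185.6] [577.3 -73.9 180. ] [616.4 -33.6 194.9]
195 59 [601.1 -58.7 203.9] [590.2 -65.7 195.2] [607.1 -48.2 214.7]
215 184 [620.7 -43.4 225.3] [580.5 -67.3 215.1] [662.4  -9.1 230. ]
230 274 [622.9 -34.9 233.5] [580.8 -66.9 230. ] [664.4   4.2 244.9]
245 415 [625.6 -34.6 259.3] [586.2 -64.1 245.1] [664.1   5.5 274. ]
side dark 113 [613.1 -29.7 263.4] [-0.778 -0.589  0.22 ] -27.7 29.0 zpct [252.6 260.4 262.9 267.9 272.9] ends [634.6 -13.4 257.3] [590.5 -46.8 269.8]
side light 310 [622.1 -23.2 232.1] [-0.776 -0.567 -0.276] -46.7 54.7 zpct [199.4 227.2 231.3 237.  254.3] ends [658.3   3.2 245. ] [579.6 -54.3 217. ]
(575, 600, 3)
160 304 [593.5 -39.9 171.4] [538.2 -71.3 160.2] [654.8 -14.1 179.9]
180 79 [595.4 -42.3 185.5] [577.9 -65.2 180.1] [614.8 -24.7 194.4]
195 35 [595.1 -42.7 204.3] [584.9 -52.5 196.4] [605.5 -36.6 214. ]
215 86 [614.7 -25.6 225.8] [581.9 -65.5 216. ] [660.8   8.9 230. ]
230 137 [622.4 -25.2 233.7] [582.2 -63.1 230. ] [664.1   9.4 244.8]
245 206 [622.6 -23.2 259.2] [585.7 -58.8 245. ] [663.1   9.6 275. ]
```

View pics/scenec.png

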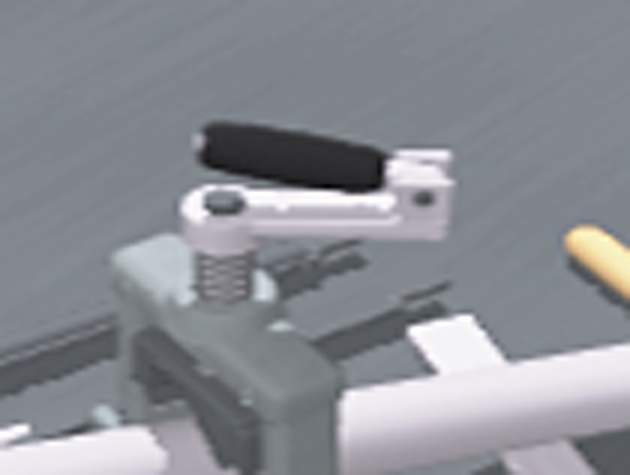

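Scene crop: the hub is at crop (222,205), the arm runs right to the clevis at (425,195), and the black grip lies tilted above it. The arm points about 38° from +x and the fold is about 0.22 rad. I'm moving up and over for a close look.

```bash
python3 -m creep '[[0,0,-40,0,85],[0,0,-40,0,85],[0,0,-40,0,85],[35,-24,-2,0,85],[35,-24,-2,0,85],[35,-24,-2,0,85],[35,-24,-2,0,85],[35,-24,-2,0,85],[35,-24,-2,0,85],[35,-24,-2,0,85],[35,-24,-2,0,85],[35,-24,-2,0,85]]'; python3 -m creep '[[35,-24,-2,0,85],[35,-24,-2,0,85],[35,-24,-2,0,85],[35,-24,-2,0,85],[35,-24,-2,0,85],[35,-24,-2,0,85],[35,-24,-2,0,85],[0,0,0,-0.11,85],[0,0,0,-0.11,85],[0,0,0,-0.11,85],[0,0,0,0,85]]'
python3 - <<'E'
from h import *
im,d,P=snap('wrist','w1.png'); print(np.round(P['T'],3).tolist(),P['fx'],P['cx'],P['cy'])
E
```

```text
time: 1.1
position: [428.1, -286.7, 368.6]
ee_rot: [0.986, 0.166, -0.0, -0.0]
contact_force: [1.5, 0.1, 0.1]
grip_width: 84.8
grip_force: 0.0
time: 2.02
position: [600.2, -53.5, 381.7]
ee_rot: [0.945, 0.328, -0.001, -0.0]
contact_force: [0.7, 0.4, -0.4]
grip_width: 84.9
grip_force: 0.0
[[0.619, -0.759, -0.204, 651.968], [-0.786, -0.598, -0.159, -13.504], [-0.001, 0.259, -0.966, 524.647], [0.0, 0.0, 0.0, 1.0]] 339.32794100468755 322.4609742698794 199.51680642446115
```

View pics/w1.png

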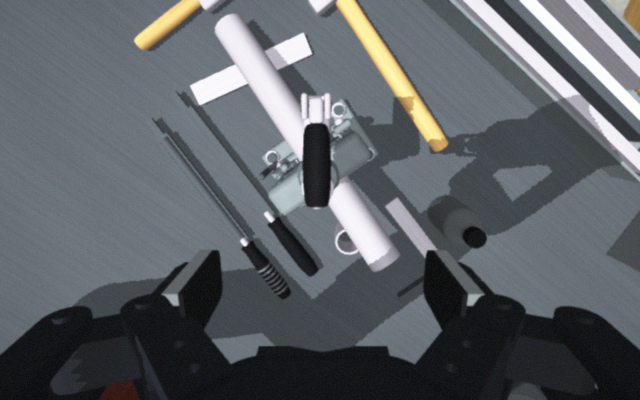

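Wrist view: the grip runs from (317,122) to (317,205), with the clevis at (317,103). It is almost aligned with the tool x axis. Next I measure the grip line and the clevis.

```bash
python3 - <<'E'
from h import *
f=np.load('pics/w1.npz'); P={k:f[k] for k in('fx','fy','cx','cy','T')}
X=pts(f['d'],P); I=f['im'].astype(int); v,u=np.mgrid[:400,:640]
box=(u>285)&(u<350)&(v>85)&(v<220)&(f['d']>0)
g=box&(I.max(-1)<70)&(X[...,2]>225)
p=X[g]; c=p.mean(0);w,V=np.linalg.eigh(np.cov((p-c).T)); a=V[:,2]*np.sign(V[0,2]); t=(p-c)@a
print('grip',len(p),c.round(1),a.round(3),t.min(),t.max(),'ang',np.arctan2(a[1],a[0]),'z',np.percentile(p[:,2],[2,50,98]))
q=X[box&(I.max(-1)>110)&(X[...,2]>225)]
ah=a[:2]/np.hypot(*a[:2]); n=np.array([-ah[1],ah[0]])
print('light',len(q),q.mean(0).round(1))
for lo,hi in((225,240),(240,252),(252,275)):
    k=(q[:,2]>lo)&(q[:,2]<=hi)
    if k.any(): s=(q[k][:,:2]-c[:2])@ah; r=(q[k][:,:2]-c[:2])@n; print(lo,k.sum(),'along',np.percentile(s,[2,50,98]).round(1),'across',np.percentile(r,[2,50,98]).round(1),'z',np.percentile(q[k][:,2],[5,50,95]).round(1))
r=(p[:,:2]-c[:2])@n; s=(p[:,:2]-c[:2])@ah
print('grip across',np.percentile(r,[1,99]),'along',np.percentile(s,[1,99]))
# top ridge of grip
for k in range(-30,31,10):
    m=abs(s-k)<5; print(k,np.percentile(p[m,2],95).round(1),r[m].min().round(1),r[m].max().round(1))
E
```

```text
grip 2073 [616.  -35.7 264.7] [ 0.763  0.604 -0.231] -31.97357630895755 31.873934640500554 ang 0.6697334101706591 z [255.56636701 265.06322176 271.90035527]
light 1025 [642.5 -14.2 247.7]
225 223 along [-32.3  30.3  52.9] across [-13.8  -4.3  14.6] z [228.9 230.7 232.4]
240 337 along [31.1 44.  52.1] across [-11.4   1.1  12.9] z [247.4 250.9 251.9]
252 465 along [-33.4  39.4  52.8] across [-10.5   1.1  11.3] z [252.1 253.  262.7]
grip across [-9.81126175  9.92427691] along [-30.63880023  29.75508107]
-30 272.4 -8.9 9.5
-20 271.8 -9.7 10.0
-10 270.2 -10.5 10.0
0 268.1 -10.5 10.8
10 265.8 -9.8 10.7
20 262.7 -9.8 9.8
30 259.7 -8.2 9.1
```

```bash
python3 -m creep '[[8,-1.3,20,0,50],[8,-1.3,30,0,50],[7,-1.3,30,0,50],[0,0,30,0,50],[0,0,20,0,50],[0,0,9,0,50],[0,0,5,0,50],[0,0,0,0,50]]'
python3 - <<'E'
from h import *
im,d,P=snap('wrist','w2.png')
E
```

```text
time: 2.73
position: [615.7, -37.1, 238.0]
ee_rot: [0.946, 0.326, -0.001, -0.0]
contact_force: [-0.4, -0.8, -0.7]
grip_width: 50.0
grip_force: 0.0
```

View pics/w2.png

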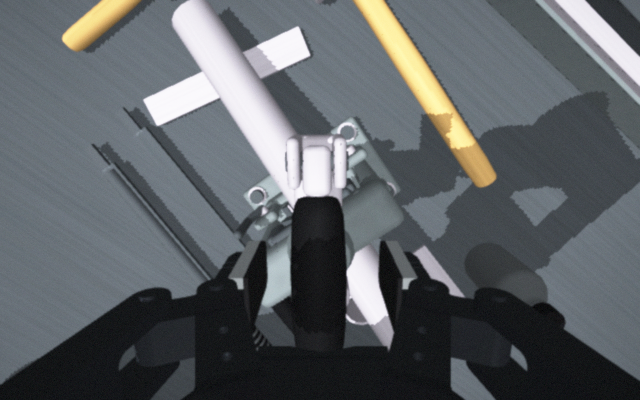

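The grip is at column 317 between the pads (257 and 392), so it is about 2 mm to −y. I nudge over and close.

```bash
python3 -m creep '[[0,-2,0,0,40],[0,0,0,0,15],[0,0,0,0,10],[0,0,0,0,10],[0,0,0,0,10],[0,0,0,0,10]]'
```

```text
time: 3.28
position: [615.6, -35.3, 240.4]
ee_rot: [0.945, 0.326, 0.001, 0.001]
contact_force: [-0.8, 0.7, 6.1]
grip_width: 20.2
grip_force: 58.5
```

```bash
python3 -m creep '[[1.5,0,-5,0,10],[2,0,-4.9,0,10],[2.6,0,-4.6,0,10],[3,0,-4.3,0,10],[3.5,0,-3.9,0,10],[3.9,0,-3.5,0,10]]'
```

```text
time: 3.78
position: [624.4, -27.0, 259.2]
ee_rot: [0.945, 0.326, -0.006, -0.0]
contact_force: [1.5, -6.6, -15.1]
grip_width: 19.9
grip_force: 59.1
```

```bash
python3 -m creep '[[4.3,0,-3,0,10],[4.6,0,-2.5,0,10],[4.9,0,-2,0,10],[0,0,0,0,10]]'; python3 - <<'E'
from h import *
im,d,P=snap('wrist','w3.png'); print(robot.sense()['position'],robot.sense()['contact_force'])
im,d,P=snap('scene','s3.png')
c=cv2.resize(im[150:250,240:370,::-1],None,fx=6,fy=6,interpolation=cv2.INTER_CUBIC)
cv2.imwrite('pics/s3c.png',c[:600,:780])
E
```

```text
time: 4.12
position: [634.6, -18.3, 267.3]
ee_rot: [0.945, 0.326, -0.007, -0.001]
contact_force: [-3.3, -6.8, -11.0]
grip_width: 19.4
grip_force: 59.3
[634.64695134 -18.29105575 267.31361146] [ -3.7360648   -4.97526564 -10.43013218]
```

View pics/s3c.png

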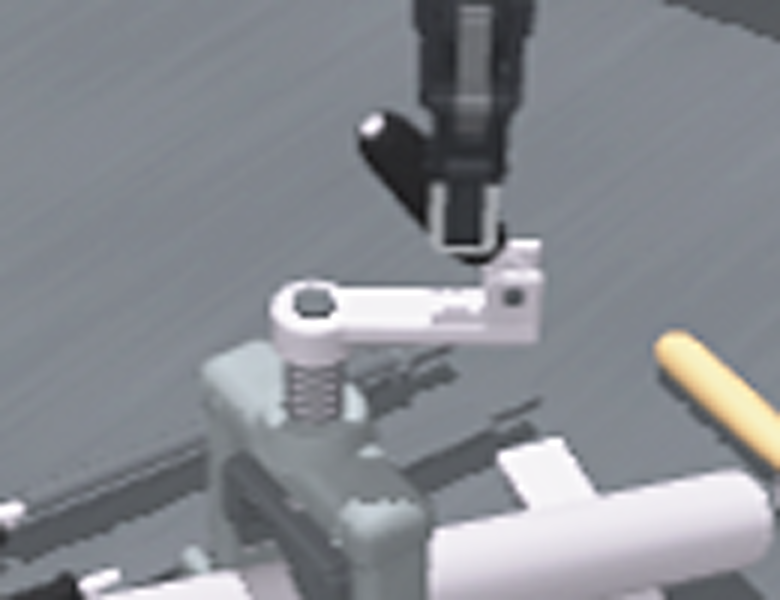

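The handle is at roughly 55°, with the pads sliding along the grip near its lower end. I measure the angle before regripping.

```bash
python3 - <<'E'
from h import *
ah=np.array([.784,.62])
f=np.load('pics/s3.npz'); P={k:f[k] for k in('fx','fy','cx','cy','T')}
X=pts(f['d'],P); v,u=np.mgrid[:400,:640]
for uu,vv in((301,172),(304,176),(306,180),(308,184),(302,170),(318,191),(320,191)):
    p=X[vv,uu]; h=(p[:2]-[651.7,-7.5])@ah; print(uu,vv,p.round(1),f['im'][vv,uu],'h',h.round(1),'up',(p[2]-245).round(1))
E
```

```text
301 172 [612.3 -44.3 308.9] [155 151 160] h -53.7 up 63.9
304 176 [622.7 -47.3 305.5] [40 40 42] h -47.4 up 60.5
306 180 [624.5 -42.9 293.9] [38 37 39] h -43.3 up 48.9
308 184 [626.9 -39.2 282.9] [30 29 31] h -39.1 up 37.9
302 170 [608.6 -36.6 308. ] [248 244 252] h -51.9 up 63.0
318 191 [647.7 -32.1 271.1] [170 173 177] h -18.4 up 26.1
320 191 [650.5 -29.  270.7] [157 159 164] h -14.3 up 25.7
```

```bash
python3 -m creep '[[0,0,0,0,34],[0,0,0,0,34],[-6,0,3,0,34],[-9,0,4,0,34],[0,0,0,0,10],[0,0,0,0,10],[0,0,0,0,10],[0,0,0,0,10]]'; python3 -m creep '[[3,0,-2.3,0,10],[4,0,-2.6,0,10],[4,0,-2.1,0,10],[4,0,-1.7,0,10],[4,0,-1.4,0,10],[4,0,-0.9,0,10]]'
```

```text
time: 4.88
position: [626.0, -26.4, 265.9]
ee_rot: [0.945, 0.326, -0.001, 0.0]
contact_force: [-5.3, -2.1, 3.5]
grip_width: 20.6
grip_force: 58.7
time: 5.38
position: [640.2, -14.9, 272.8]
ee_rot: [0.945, 0.326, -0.008, 0.001]
contact_force: [-9.6, -8.8, -3.0]
grip_width: 20.2
grip_force: 58.8
```

```bash
python3 -m creep '[[4,0,-0.4,0,10],[4,0,-0.2,0,10],[4,0,0,0,10],[3,0,0,0,10],[1,0,0,0,10],[0,0,0,0,10]]'; python3 - <<'E'
from h import *
im,d,P=snap('wrist','w4.png'); print(robot.sense()['position'],robot.sense()['contact_force'])
im,d,P=snap('scene','s4.png')
c=cv2.resize(im[150:250,240:370,::-1],None,fx=6,fy=6,interpolation=cv2.INTER_CUBIC)
cv2.imwrite('pics/s4c.png',c)
E
```

```text
time: 5.88
position: [652.7, -5.2, 273.6]
ee_rot: [0.945, 0.326, -0.008, 0.001]
contact_force: [-10.0, -7.9, -2.1]
grip_width: 20.4
grip_force: 59.6
[652.73174618  -5.13714826 273.63648607] [-10.33864197  -7.61571745  -1.53258167]
```

View pics/s4c.png

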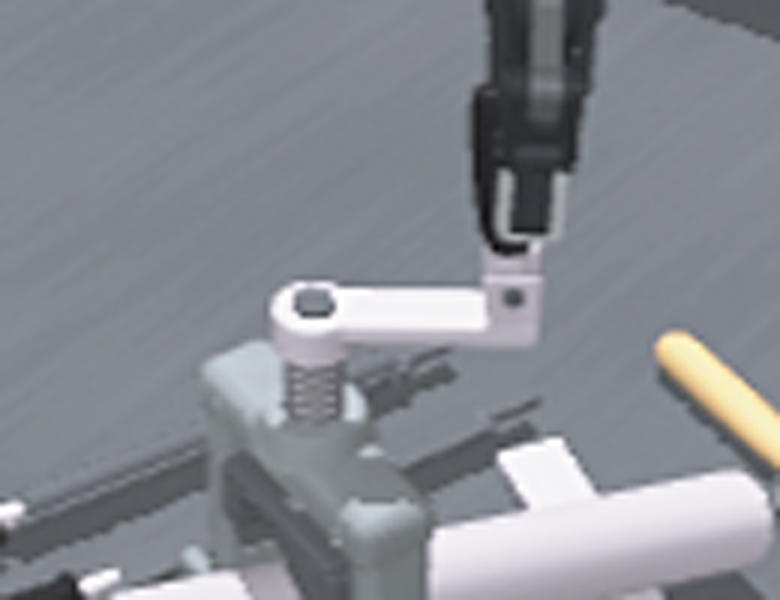

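It looks upright within a few degrees. To seat it surely, I recentre, turn 90° around the grip in place and push outward with the pad.

```bash
python3 -m creep '[[-3,0,0,0,40],[-4,0,0,0,40],[0,0,0,-0.12,40],[0,0,0,-0.12,40],[0,0,0,-0.12,40],[0,0,0,-0.12,40],[0,0,0,-0.12,40],[0,0,0,-0.12,40],[0,0,0,-0.12,40],[0,0,0,-0.12,40],[0,0,0,-0.12,40],[0,0,0,-0.12,40]]'; python3 -m creep '[[0,0,0,-0.12,40],[0,0,0,-0.12,40],[0,0,0,-0.13,40],[0,0,0,0,12],[0,0,0,0,12],[0,0,0,0,12],[0,0,0,0,12],[0,0,0,0,12]]'
```

```text
time: 6.98
position: [652.6, -5.4, 277.9]
ee_rot: [0.593, 0.805, 0.001, 0.0]
contact_force: [-2.2, 0.4, 0.5]
grip_width: 40.0
grip_force: 1.0
time: 7.65
position: [650.8, -7.7, 278.6]
ee_rot: [0.442, 0.897, -0.002, -0.0]
contact_force: [-7.7, -3.6, 4.9]
grip_width: 20.7
grip_force: 58.5
```

```bash
python3 -m creep '[[0,1.5,0,0,12],[0,0,0,0,12]]';python3 -m creep '[[0,1.5,0,0,12],[0,0,0,0,12]]'; python3 -m creep '[[0,1.5,0,0,12],[0,0,0,0,12]]'
```

```text
time: 7.82
position: [651.0, -7.6, 278.6]
ee_rot: [0.442, 0.897, -0.004, -0.001]
contact_force: [-9.2, -5.9, 5.7]
grip_width: 20.6
grip_force: 58.8
time: 7.98
position: [651.3, -7.6, 278.6]
ee_rot: [0.442, 0.897, -0.005, -0.002]
contact_force: [-12.7, -7.6, 9.2]
grip_width: 20.5
grip_force: 59.0
time: 8.15
position: [651.6, -7.6, 278.5]
ee_rot: [0.442, 0.897, -0.006, -0.003]
contact_force: [-14.3, -9.1, 8.1]
grip_width: 20.8
grip_force: 59.2
```

Now it moves only 0.3 mm per 1.5 mm commanded, so it is firmly on the stop. The grip axis is at (651.3,−7.6) and the screw axis at about (596.4,−51). I recentre, turn to the cranking yaw, and look at the jaw gap in the stored pictures.

```bash
python3 -m creep '[[0,-2,0,0,40],[0,-3,2,0,40],[0,0,2,-0.12,40],[0,0,0,-0.12,40],[0,0,0,-0.12,40],[0,0,0,-0.12,40],[0,0,0,-0.12,40],[0,0,0,-0.12,40],[0,0,0,-0.12,40],[0,0,0,-0.12,40],[0,0,0,-0.12,40],[0,0,0,-0.12,40]]'; python3 -m creep '[[0,0,0,-0.12,40],[0,0,0,-0.12,40],[0,0,0,-0.14,40],[0,0,0,0,40]]'
python3 - <<'E'
from h import *
f=np.load('pics/scene1.npz');g=np.load('pics/side1.npz')
a=cv2.resize(f['im'][195:300,255:345,::-1],None,fx=4.4,fy=5.5,interpolation=cv2.INTER_CUBIC)
b=cv2.resize(g['im'][135:225,280:345,::-1],None,fx=6,fy=a.shape[0]/90,interpolation=cv2.INTER_CUBIC)
cv2.imwrite('pics/jaw.png',np.hstack([a,b])); print(a.shape,b.shape)
for n,h in(('scene',f),('side',g)):
    P={k:h[k] for k in('fx','fy','cx','cy','T')}; X=pts(h['d'],P)
    m=(X[...,2]>60)&(X[...,2]<125)&(abs(X[...,0]-600)<250)&(abs(X[...,1]+50)<250)&(h['im'].min(-1)>170)
    # tube: fit
    p=X[m]; c=np.median(p,0); w,V=np.linalg.eigh(np.cov((p-c).T)); print(n,len(p),c.round(1),V[:,2].round(3),'top z',np.percentile(p[:,2],[50,90,97,99]).round(1))
E
```

```text
time: 9.15
position: [652.5, -5.7, 273.2]
ee_rot: [-0.146, 0.989, 0.0, 0.001]
contact_force: [0.2, 0.4, -0.3]
grip_width: 40.1
grip_force: 0.0
time: 9.48
position: [652.4, -5.8, 273.1]
ee_rot: [-0.321, 0.947, 0.0, 0.001]
contact_force: [0.7, 0.1, 0.5]
grip_width: 40.6
grip_force: 0.0
(578, 396, 3) (578, 390, 3)
scene 718 [617.   -9.6  83.3] [-0.283 -0.932  0.226] top z [ 83.3 121.5 123.9 124.7]
side 507 [611.2  17.3  79. ] [-0.308 -0.923  0.232] top z [ 79.   98.8 122.3 123.9]
```

View pics/jaw.png

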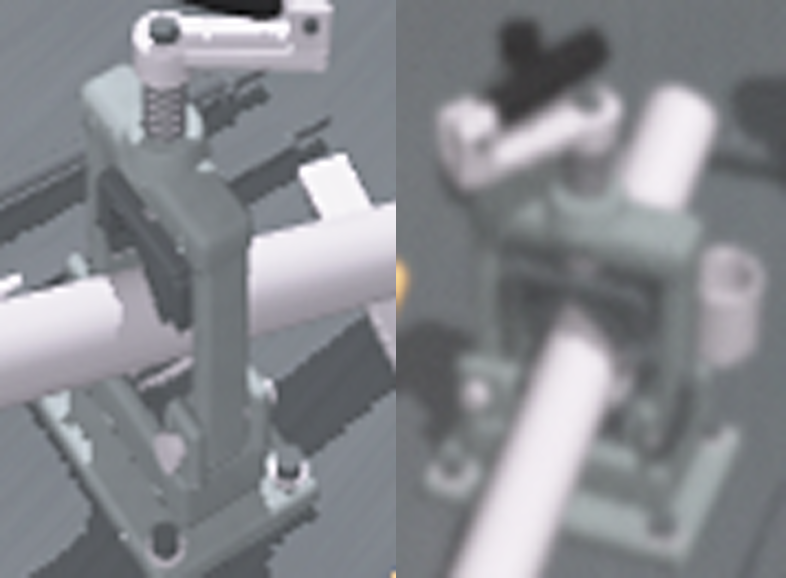

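The jaw gap can't be read reliably at this resolution, so I'll feel for contact. I recentre, form a loose cage at 25 mm and crank the first stretch, which is known to be free.

```bash
cat > g.py <<'E'
# guard: radial/tangential force and grip position; exit 1 if tangential load above argv[1]
import sys,numpy as np
from rig import robot
s=robot.sense(); p=s['position']; r=p[:2]-[596.4,-51.1]; a=np.arctan2(r[1],r[0]); F=-s['contact_force']
ft=F[0]*np.sin(a)-F[1]*np.cos(a); fr=F[0]*np.cos(a)+F[1]*np.sin(a); q=s['ee_rot']
print('t%.2f r%.1f ang%.3f z%.1f yaw%.3f | Ft%.1f Fr%.1f Fz%.1f w%.1f gf%.1f j6 %.2f'%(s['time'],np.hypot(*r),a,p[2],2*np.arctan2(q[1],q[0]),ft,fr,F[2],s['grip_width'],s['grip_force'],s['joint_pos'][5]))
sys.exit(ft>float(sys.argv[1]))
E
python3 -m creep '[[2,-0.8,0,0,30],[0,0,0,0,25],[0,0,0,0,25]]'>/dev/null; python3 g.py 9
python3 -m creep '[[0.1,-3.5,0.16,0.05,25],[0.35,-7,0.32,0.1,25],[0.35,-7,0.32,0.1,25],[0.35,-7,0.32,0.1,25]]'>/dev/null; python3 g.py 9
```

```text
t9.73 r69.2 ang0.668 z273.0 yaw3.792 | Ft0.4 Fr-0.4 Fz0.5 w25.1 gf0.0 j6 -2.34
t10.07 r69.1 ang0.325 z272.0 yaw3.439 | Ft1.6 Fr-0.5 Fz-0.8 w24.9 gf1.0 j6 -2.02False
False
```

```bash
sed -i 's/sys.exit(ft/sys.exit(int(ft/; s/argv\[1\]))$/argv[1])))/' g.py
python3 -m creep '[[0.5,-8.4,0.38,0.12,25],[0.5,-8.4,0.38,0.12,25],[0.5,-8.4,0.38,0.12,25],[0.5,-8.4,0.38,0.12,25],[0.5,-8.4,0.38,0.12,25],[0.5,-8.4,0.38,0.12,25]]'>/dev/null; python3 g.py 6 &&
python3 -m creep '[[0.5,-8.4,0.38,0.12,25],[0.5,-8.4,0.38,0.12,25],[0.5,-8.4,0.38,0.12,25],[0.5,-8.4,0.38,0.12,25],[0.5,-8.4,0.38,0.12,25],[0.5,-8.4,0.38,0.12,25]]'>/dev/null; python3 g.py 6 &&
python3 -m creep '[[0.5,-8.4,0.38,0.12,25],[0.5,-8.4,0.38,0.12,25],[0.5,-8.4,0.38,0.12,25],[0.5,-8.4,0.38,0.12,25]]'>/dev/null; python3 g.py 6 &&
python3 -m creep '[[0.5,-8.4,0.38,0.12,25],[0.5,-8.4,0.38,0.12,25],[0.5,-8.4,0.38,0.12,25],[0.3,-5.2,0.24,0.075,25]]'>/dev/null; python3 g.py 6
```

```text
t10.57 r69.0 ang-0.412 z269.7 yaw2.717 | Ft2.6 Fr-0.2 Fz-0.0 w25.0 gf1.1 j6 -1.37
t11.07 r69.7 ang-1.146 z267.4 yaw1.997 | Ft2.2 Fr-0.0 Fz1.3 w25.0 gf1.1 j6 -0.72
t11.40 r70.4 ang-1.631 z265.9 yaw1.517 | Ft3.1 Fr0.5 Fz1.5 w25.0 gf1.1 j6 -0.26
t11.73 r70.9 ang-2.069 z264.6 yaw1.082 | Ft2.5 Fr0.4 Fz2.1 w24.8 gf1.0 j6 0.17
```

Free load is about 2.5 N and tracking is good. Now slow steps, with the guard stopping the chain as soon as the load rises.

```bash

python3 -m creep '[[0.07,-3.15,0.14,0.045,25],[0.07,-3.15,0.14,0.045,25],[0.07,-3.15,0.14,0.045,25]]'>/dev/null; python3 g.py 4.6 &&
python3 -m creep '[[0.07,-3.15,0.14,0.045,25],[0.07,-3.15,0.14,0.045,25],[0.07,-3.15,0.14,0.045,25]]'>/dev/null && python3 g.py 4.6 &&
python3 -m creep '[[0.07,-3.15,0.14,0.045,25],[0.07,-3.15,0.14,0.045,25],[0.07,-3.15,0.14,0.045,25]]'>/dev/null && python3 g.py 4.6 &&
python3 -m creep '[[0.07,-3.15,0.14,0.045,25],[0.07,-3.15,0.14,0.045,25],[0.07,-3.15,0.14,0.045,25]]'>/dev/null && python3 g.py 4.6 &&
python3 -m creep '[[0.07,-3.15,0.14,0.045,25],[0.07,-3.15,0.14,0.045,25],[0.07,-3.15,0.14,0.045,25]]'>/dev/null && python3 g.py 4.6 &&
python3 -m creep '[[0.07,-3.15,0.14,0.045,25],[0.07,-3.15,0.14,0.045,25],[0.07,-3.15,0.14,0.045,25]]'>/dev/null && python3 g.py 4.6 &&
python3 -m creep '[[0.07,-3.15,0.14,0.045,25],[0.07,-3.15,0.14,0.045,25],[0.07,-3.15,0.14,0.045,25]]'>/dev/null && python3 g.py 4.6 &&
python3 -m creep '[[0.07,-3.15,0.14,0.045,25],[0.07,-3.15,0.14,0.045,25],[0.07,-3.15,0.14,0.045,25]]'>/dev/null && python3 g.py 4.6 &&
python3 -m creep '[[0.07,-3.15,0.14,0.045,25],[0.07,-3.15,0.14,0.045,25],[0.07,-3.15,0.14,0.045,25]]'>/dev/null && python3 g.py 4.6 &&
python3 -m creep '[[0.07,-3.15,0.14,0.045,25],[0.07,-3.15,0.14,0.045,25],[0.07,-3.15,0.14,0.045,25]]'>/dev/null && python3 g.py 4.6
```

```text
t11.98 r70.9 ang-2.195 z264.2 yaw0.950 | Ft2.7 Fr0.4 Fz1.9 w25.3 gf1.0 j6 0.30
t12.23 r71.0 ang-2.327 z263.7 yaw0.815 | Ft2.4 Fr0.4 Fz1.7 w24.7 gf1.0 j6 0.44
t12.48 r71.1 ang-2.461 z263.3 yaw0.680 | Ft1.9 Fr0.3 Fz0.7 w24.7 gf1.0 j6 0.59
t12.73 r71.2 ang-2.593 z262.9 yaw0.545 | Ft1.6 Fr0.4 Fz1.2 w24.7 gf1.1 j6 0.73
t12.98 r71.2 ang-2.725 z262.4 yaw0.410 | Ft1.8 Fr0.5 Fz1.2 w25.0 gf1.2 j6 0.88
t13.23 r71.3 ang-2.856 z262.0 yaw0.275 | Ft2.5 Fr0.2 Fz1.0 w24.7 gf1.2 j6 1.03
t13.48 r71.3 ang-2.988 z261.6 yaw0.141 | Ft2.7 Fr0.5 Fz1.3 w24.9 gf1.3 j6 1.18
t13.73 r71.3 ang-3.121 z261.1 yaw0.006 | Ft2.7 Fr0.8 Fz0.9 w25.2 gf1.3 j6 1.33
t13.98 r71.3 ang3.030 z260.7 yaw-0.130 | Ft2.0 Fr0.8 Fz0.7 w24.9 gf1.3 j6 1.49
t14.23 r71.3 ang2.898 z260.3 yaw-0.264 | Ft3.7 Fr1.5 Fz0.3 w25.1 gf1.3 j6 1.64
```

```bash

python3 -m creep '[[0.07,-3.15,0.14,0.045,25],[0.07,-3.15,0.14,0.045,25]]'>/dev/null; python3 g.py 4.6 &&
python3 -m creep '[[0.07,-3.15,0.14,0.045,25],[0.07,-3.15,0.14,0.045,25]]'>/dev/null && python3 g.py 4.6 &&
python3 -m creep '[[0.07,-3.15,0.14,0.045,25],[0.07,-3.15,0.14,0.045,25],[0.07,-3.15,0.14,0.045,25]]'>/dev/null && python3 g.py 4.6 &&
python3 -m creep '[[0.07,-3.15,0.14,0.045,25],[0.07,-3.15,0.14,0.045,25],[0.07,-3.15,0.14,0.045,25]]'>/dev/null && python3 g.py 4.6 &&
python3 -m creep '[[0.07,-3.15,0.14,0.045,25],[0.07,-3.15,0.14,0.045,25],[0.07,-3.15,0.14,0.045,25]]'>/dev/null && python3 g.py 4.6
```

```text
t14.40 r71.2 ang2.810 z260.0 yaw-0.354 | Ft2.1 Fr0.5 Fz0.4 w25.1 gf1.3 j6 1.74
t14.57 r71.2 ang2.722 z259.7 yaw-0.444 | Ft3.1 Fr0.2 Fz-0.2 w25.2 gf1.3 j6 1.84
t14.82 r71.1 ang2.589 z259.2 yaw-0.579 | Ft2.6 Fr1.0 Fz-0.1 w25.2 gf1.3 j6 2.00
t15.07 r71.0 ang2.456 z258.8 yaw-0.714 | Ft2.7 Fr0.8 Fz-0.7 w25.1 gf1.3 j6 2.15
t15.32 r70.9 ang2.323 z258.4 yaw-0.849 | Ft2.7 Fr-0.4 Fz-0.9 w25.1 gf1.3 j6 2.29
```

No contact yet. Joint 6 is near its limit, so I flip the cage half a turn around the grip.

```bash

python3 -m creep '[[0,1.5,0,0,40],[0,0,0,0,40],[0,0,0,-0.12,40],[0,0,0,-0.12,40],[0,0,0,-0.12,40],[0,0,0,-0.12,40],[0,0,0,-0.12,40],[0,0,0,-0.12,40],[0,0,0,-0.12,40],[0,0,0,-0.12,40],[0,0,0,-0.12,40],[0,0,0,-0.12,40]]'>/dev/null; python3 g.py 9
python3 -m creep '[[0,0,0,-0.12,40],[0,0,0,-0.12,40],[0,0,0,-0.12,40],[0,0,0,-0.12,40],[0,0,0,-0.12,40],[0,0,0,-0.12,40],[0,0,0,-0.12,40],[0,0,0,-0.12,40],[0,0,0,-0.12,40],[0,0,0,-0.12,40],[0,0,0,-0.12,40],[0,0,0,-0.12,40]]'>/dev/null; python3 g.py 9
python3 -m creep '[[0,0,0,-0.12,40],[0,0,0,-0.12,40],[0,0,0,-0.02,25],[0,0,0,0,25],[0,0,0,0,25]]'>/dev/null; python3 g.py 9
python3 -m creep '[[-0.07,3.15,0.14,0.045,25],[-0.07,3.15,0.14,0.045,25]]'>/dev/null; python3 g.py 4.6
```

```text
t16.32 r71.2 ang2.333 z258.5 yaw0.361 | Ft0.1 Fr1.0 Fz-0.7 w40.0 gf0.0 j6 1.08
t17.32 r71.2 ang2.333 z258.5 yaw1.801 | Ft0.1 Fr0.5 Fz-0.3 w40.0 gf0.0 j6 -0.36
t17.73 r71.2 ang2.333 z258.5 yaw2.052 | Ft0.4 Fr0.2 Fz-0.5 w24.6 gf0.0 j6 -0.61
t17.90 r69.8 ang2.261 z258.2 yaw1.961 | Ft3.0 Fr-1.6 Fz-1.4 w25.2 gf1.5 j6 -0.51
```

```bash

python3 -m creep '[[0.7,0,0,-0.1,25],[0,0,0,-0.1,25],[0,0,0,-0.1,25]]'>/dev/null; python3 g.py 9;
python3 -m creep '[[-0.07,3.15,0.14,0.045,25],[-0.07,3.15,0.14,0.045,25]]'>/dev/null; python3 g.py 4.6 &&
python3 -m creep '[[-0.07,3.15,0.14,0.045,25],[-0.07,3.15,0.14,0.045,25],[-0.07,3.15,0.14,0.045,25]]'>/dev/null && python3 g.py 4.6 &&
python3 -m creep '[[-0.07,3.15,0.14,0.045,25],[-0.07,3.15,0.14,0.045,25],[-0.07,3.15,0.14,0.045,25]]'>/dev/null && python3 g.py 4.6 &&
python3 -m creep '[[-0.07,3.15,0.14,0.045,25],[-0.07,3.15,0.14,0.045,25],[-0.07,3.15,0.14,0.045,25]]'>/dev/null && python3 g.py 4.6 &&
python3 -m creep '[[-0.07,3.15,0.14,0.045,25],[-0.07,3.15,0.14,0.045,25],[-0.07,3.15,0.14,0.045,25]]'>/dev/null && python3 g.py 4.6 &&
python3 -m creep '[[-0.07,3.15,0.14,0.045,25],[-0.07,3.15,0.14,0.045,25],[-0.07,3.15,0.14,0.045,25]]'>/dev/null && python3 g.py 4.6 &&
python3 -m creep '[[-0.07,3.15,0.14,0.045,25],[-0.07,3.15,0.14,0.045,25],[-0.07,3.15,0.14,0.045,25]]'>/dev/null && python3 g.py 4.6 &&
python3 -m creep '[[-0.07,3.15,0.14,0.045,25],[-0.07,3.15,0.14,0.045,25],[-0.07,3.15,0.14,0.045,25]]'>/dev/null && python3 g.py 4.6
```

```text
t18.15 r70.3 ang2.250 z258.1 yaw2.268 | Ft1.5 Fr-0.4 Fz-0.4 w25.3 gf0.6 j6 -0.82
t18.32 r70.0 ang2.168 z257.9 yaw2.171 | Ft3.1 Fr0.3 Fz-0.5 w25.1 gf1.3 j6 -0.71
t18.57 r70.1 ang2.032 z257.4 yaw2.035 | Ft2.7 Fr0.7 Fz-1.7 w25.1 gf1.3 j6 -0.57
t18.82 r70.4 ang1.898 z257.0 yaw1.901 | Ft2.0 Fr-0.0 Fz-2.0 w24.8 gf1.4 j6 -0.42
t19.07 r70.6 ang1.764 z256.6 yaw1.766 | Ft2.6 Fr0.9 Fz-1.4 w24.8 gf1.4 j6 -0.28
t19.32 r70.7 ang1.630 z256.2 yaw1.631 | Ft2.7 Fr0.7 Fz-2.5 w24.9 gf1.4 j6 -0.14
t19.57 r70.9 ang1.498 z255.7 yaw1.496 | Ft2.4 Fr0.3 Fz-1.4 w25.1 gf1.4 j6 -0.01
t19.82 r71.1 ang1.365 z255.3 yaw1.361 | Ft3.4 Fr-0.2 Fz-2.1 w24.7 gf1.4 j6 0.13
t20.07 r71.2 ang1.233 z254.9 yaw1.226 | Ft3.1 Fr0.3 Fz-1.1 w24.9 gf1.4 j6 0.26
```

```bash

python3 -m creep '[[-0.07,3.15,0.14,0.045,25],[-0.07,3.15,0.14,0.045,25],[-0.07,3.15,0.14,0.045,25]]'>/dev/null; python3 g.py 4.6 &&
python3 -m creep '[[-0.07,3.15,0.14,0.045,25],[-0.07,3.15,0.14,0.045,25],[-0.07,3.15,0.14,0.045,25]]'>/dev/null && python3 g.py 4.6 &&
python3 -m creep '[[-0.07,3.15,0.14,0.045,25],[-0.07,3.15,0.14,0.045,25],[-0.07,3.15,0.14,0.045,25]]'>/dev/null && python3 g.py 4.6 &&
python3 -m creep '[[-0.07,3.15,0.14,0.045,25],[-0.07,3.15,0.14,0.045,25],[-0.07,3.15,0.14,0.045,25]]'>/dev/null && python3 g.py 4.6 &&
python3 -m creep '[[-0.07,3.15,0.14,0.045,25],[-0.07,3.15,0.14,0.045,25],[-0.07,3.15,0.14,0.045,25]]'>/dev/null && python3 g.py 4.6 &&
python3 -m creep '[[-0.07,3.15,0.14,0.045,25],[-0.07,3.15,0.14,0.045,25],[-0.07,3.15,0.14,0.045,25]]'>/dev/null && python3 g.py 4.6 &&
python3 -m creep '[[-0.07,3.15,0.14,0.045,25],[-0.07,3.15,0.14,0.045,25],[-0.07,3.15,0.14,0.045,25]]'>/dev/null && python3 g.py 4.6 &&
python3 -m creep '[[-0.07,3.15,0.14,0.045,25],[-0.07,3.15,0.14,0.045,25],[-0.07,3.15,0.14,0.045,25]]'>/dev/null && python3 g.py 4.6
```

```text
t20.32 r71.4 ang1.101 z254.5 yaw1.091 | Ft3.4 Fr0.4 Fz-1.9 w25.2 gf1.5 j6 0.39
t20.57 r71.4 ang0.970 z254.1 yaw0.956 | Ft2.3 Fr0.3 Fz-1.5 w25.2 gf1.5 j6 0.52
t20.82 r71.5 ang0.839 z253.7 yaw0.821 | Ft3.2 Fr0.0 Fz-1.6 w25.4 gf1.6 j6 0.64
t21.07 r71.6 ang0.709 z253.2 yaw0.686 | Ft3.5 Fr-0.0 Fz-1.2 w25.0 gf1.7 j6 0.77
t21.32 r71.6 ang0.579 z252.9 yaw0.551 | Ft2.9 Fr-0.5 Fz-1.2 w25.2 gf1.8 j6 0.89
t21.57 r71.6 ang0.449 z252.5 yaw0.416 | Ft4.6 Fr0.3 Fz-1.3 w24.5 gf2.0 j6 1.02
```

```bash

python3 -m creep '[[-0.03,2.1,0.1,0.03,25]]'>/dev/null; python3 g.py 5.5 &&
python3 -m creep '[[-0.03,2.1,0.1,0.03,25]]'>/dev/null && python3 g.py 5.5 &&
python3 -m creep '[[-0.03,2.1,0.1,0.03,25]]'>/dev/null && python3 g.py 5.5 &&
python3 -m creep '[[-0.03,2.1,0.1,0.03,25]]'>/dev/null && python3 g.py 5.5
```

```text
t21.65 r71.5 ang0.419 z252.4 yaw0.386 | Ft3.9 Fr0.0 Fz-1.8 w25.0 gf2.0 j6 1.04
t21.73 r71.5 ang0.392 z252.3 yaw0.357 | Ft4.2 Fr0.2 Fz-1.3 w25.2 gf2.1 j6 1.07
t21.82 r71.5 ang0.365 z252.2 yaw0.327 | Ft5.2 Fr-0.0 Fz-2.2 w25.2 gf2.2 j6 1.10
t21.90 r71.5 ang0.337 z252.1 yaw0.297 | Ft4.6 Fr0.6 Fz-1.9 w25.0 gf2.3 j6 1.12
```

```bash

python3 -m creep '[[-0.03,2.1,0.1,0.03,25]]'>/dev/null; python3 g.py 6.5 &&
python3 -m creep '[[-0.03,2.1,0.1,0.03,25]]'>/dev/null && python3 g.py 6.5 &&
python3 -m creep '[[-0.03,2.1,0.1,0.03,25]]'>/dev/null && python3 g.py 6.5 &&
python3 -m creep '[[-0.03,2.1,0.1,0.03,25]]'>/dev/null && python3 g.py 6.5
```

```text
t21.98 r71.5 ang0.309 z252.1 yaw0.267 | Ft4.6 Fr0.5 Fz-1.8 w24.9 gf2.4 j6 1.15
t22.07 r71.5 ang0.281 z252.0 yaw0.237 | Ft4.9 Fr-0.4 Fz-2.0 w24.9 gf2.6 j6 1.18
t22.15 r71.5 ang0.254 z251.9 yaw0.207 | Ft5.4 Fr0.2 Fz-1.4 w24.8 gf2.7 j6 1.21
t22.23 r71.5 ang0.228 z251.8 yaw0.177 | Ft5.9 Fr0.3 Fz-1.7 w24.7 gf2.9 j6 1.23
```

```bash

python3 -m creep '[[-0.03,2.1,0.1,0.03,25]]'>/dev/null; python3 g.py 7.5 &&
python3 -m creep '[[-0.03,2.1,0.1,0.03,25]]'>/dev/null && python3 g.py 7.5 &&
python3 -m creep '[[-0.03,2.1,0.1,0.03,25]]'>/dev/null && python3 g.py 7.5 &&
python3 -m creep '[[-0.03,2.1,0.1,0.03,25]]'>/dev/null && python3 g.py 7.5 &&
python3 -m creep '[[-0.03,2.1,0.1,0.03,25]]'>/dev/null && python3 g.py 7.5
```

```text
t22.32 r71.5 ang0.201 z251.7 yaw0.147 | Ft6.7 Fr0.7 Fz-1.8 w24.9 gf3.2 j6 1.26
t22.40 r71.4 ang0.175 z251.7 yaw0.117 | Ft6.7 Fr1.1 Fz-2.2 w24.8 gf3.4 j6 1.29
t22.48 r71.5 ang0.149 z251.6 yaw0.087 | Ft7.9 Fr0.0 Fz-2.2 w24.7 gf3.7 j6 1.31
```

```bash

python3 -m creep '[[-0.03,2.1,0.1,0.02,25]]'>/dev/null; python3 g.py 9 &&
python3 -m creep '[[-0.03,2.1,0.1,0.02,25]]'>/dev/null && python3 g.py 9 &&
python3 -m creep '[[-0.03,2.1,0.1,0.02,25]]'>/dev/null && python3 g.py 9
```

```text
t22.57 r71.5 ang0.124 z251.5 yaw0.067 | Ft9.0 Fr-0.9 Fz-2.8 w24.9 gf4.0 j6 1.33
```

```bash

python3 -m creep '[[-0.03,1.6,0.1,0.02,25]]'>/dev/null; python3 g.py 9
python3 -m creep '[[0,0,0,0,25]]'>/dev/null; python3 g.py 9
```

```text
t22.65 r71.5 ang0.105 z251.5 yaw0.048 | Ft8.1 Fr-1.5 Fz-2.0 w25.1 gf4.3 j6 1.35
t22.73 r71.6 ang0.103 z251.5 yaw0.048 | Ft7.6 Fr-0.4 Fz-2.5 w25.2 gf3.8 j6 1.35
```

The moving load is about 8.7 N, in the middle of the window. I release gently and retreat upward.

```bash

python3 -m creep '[[0,-1.5,0,0,25],[0,-1.5,0,0,30],[0,-1,0,0,45],[0,0,0,0,60],[0,0,0,0,60]]'; python3 g.py 9
python3 -m creep '[[0,0,-5,0,60],[0,0,-15,0,60],[0,0,-30,0,60],[0,0,-35,0,60],[0,0,-35,0,60],[-10,0,-20,0,60],[-30,0,0,0,60],[-35,0,0,0,60],[-35,0,0,0,60],[-30,0,0,0,60],[0,0,0,0,60]]'; python3 - <<'E'
from h import *
im,d,P=snap('scene','s5.png'); c=cv2.resize(im[150:290,230:390,::-1],None,fx=4,fy=4,interpolation=cv2.INTER_CUBIC)
im2,_,_=snap('side','d5.png')
cv2.imwrite('pics/fin.png',c)
E
```

```text
time: 23.15
position: [667.2, -44.0, 250.9]
ee_rot: [1.0, 0.025, -0.0, 0.0]
contact_force: [0.0, 0.4, 0.5]
grip_width: 59.8
grip_force: 0.0
t23.15 r71.2 ang0.100 z250.9 yaw0.049 | Ft0.4 Fr-0.0 Fz-0.5 w59.8 gf0.0 j6 1.35
time: 24.07
position: [522.9, -50.6, 391.4]
ee_rot: [1.0, 0.024, -0.001, 0.0]
contact_force: [0.9, -0.2, 0.1]
grip_width: 60.0
grip_force: 0.0
```

View pics/fin.png

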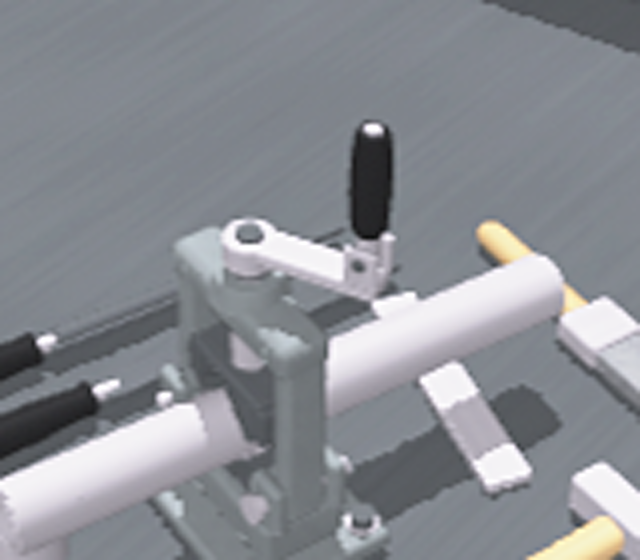

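The handle stands upright, from (372,128) to (370,235). The jaw is down on the tube and the robot is clear, so I hand in.

```bash
python3 -c "
from rig import robot
print(robot.finish_job())"
```

```text
the job is handed in; nothing more can be done
None
```

The tube is clamped hand-tight at about 8.7 N at the moving grip (aim 7 to 11 N), the handle is left standing upright, the arm is clear, and the job is handed in at about 24 s.

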